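Load a gamma counter's feed lane, tin dish and source stand

TASK

Get the samples ready for the overnight count. Let the two screw-cap pots slide down the tilted feed lane, loading them at its open upper end: the large dark one is the blank and is counted first, so it must wait on its base against the stop, with the small yellow one queued right behind it. Lay the flat round tin in the shallow wide dish and the little check-source disc in the pocket on top of the white stand, both flat inside their rims, and leave the calculator and the tweezers where they lie.

Things in the scene. Friction and masses are not known exactly. Their poses are not given: they have to be found in the camera images.
- large_pot: Large sample pot, dark contents, white ribbed screw cap: round, 56 mm across the cap (z 41 to 60 mm), 50 mm across the body below it, 60 mm high, 0.11 kg. Stands upright on the desk at the start. Origin: centre of its underside; z up through the cap. Grip it across from above, round cap and upper body.
- small_pot: Small sample pot, yellow contents, white ribbed screw cap: round, 50 mm across the cap (z 38 to 54 mm), 46 mm across the body, 54 mm high, 0.085 kg. Stands upright on the desk at the start. Origin: centre of its underside; z up through the cap.
- planchet_tin: Flat round tin with slip lid (stuck on), pale grey, 66 mm across, 24 mm high, 0.08 kg, lying flat. Origin: centre of its underside; z up.
- check_source: Sealed check-source disc, a coin-like button with a pale centre, 25 mm across, 6.4 mm high, 14 g, lying flat. Origin: centre of its underside; z up. Pick it up with the fingertips.
- feed_lane: Fixed tilted aluminium channel, 200x90 mm, slippery white floor. Origin on the desk under its middle; x uphill (away from the robot, +-0.15 rad), y across, z up. Floor height 0.020+0.2875*(x+0.095) m (16 deg slope); stop plate at the low end x=-0.095; rails 16 mm high, 72 mm apart inside. A clear guard (underside 68 mm over the floor, top z 0.12) covers it below x=0. Pots at rest: large x=-0.071, small x=-0.02.
- lane_entry (a point): Point on the lane's floor midway in its open upper part (lane x=0.050, y=0, z=0.0617); open 45 mm up and down the lane from here, the upper end is open. An upright pot let go here, its uphill foot just above the floor, tips onto the slope and slides under the guard to the stop by itself. Grip it across the lane (along lane y), fingertips over 16 mm above its underside, to clear the rails.
- tin_dish: Fixed round aluminium dish for the tin: 108 mm outside, open inside 84 mm across, rim 14 mm above the desk, inner floor 6 mm above the desk. Origin: centre of its underside, on the desk; z up.
- source_stand: Fixed white round stand for the check source: foot 90 mm across and 7 mm high, column 62 mm across; on its top a shallow round pocket 43 mm across, pocket floor 37 mm above the desk, rim 39.5 mm. Origin: centre of its underside, on the desk; z up.
- calculator: Bystander: dark pocket calculator, 118x70x13 mm, lying at the left of the work. Origin: centre of its underside. Not to be moved.
- tweezers: Bystander: steel tweezers, 131 mm long (along its y), 10 mm wide, lying flat behind the work, before the tall computer cabinets (solid, from x = 0.65 m outward: keep long sideways swings nearer the robot). Origin: centre of its underside. Not to be moved.
Not all that is in view belongs to the job. There is more than one size of the source_stand; the one meant has the size given above. What is shaped like the large_pot but pink is not meant.

How it is judged:
On the way, in this order (a step that is already met when the one before it is completed fails the run):
1. the large pot stands in the lane against the stop (x of large_pot in the frame of feed_lane between -0.085 and -0.06 m and y of large_pot in the frame of feed_lane between -0.016 and 0.016 m and z of large_pot in the frame of feed_lane between 0.016 and 0.04 m and angle between large_pot's own z axis and vertical between 0.2 and 0.36 rad), for 0.2 s.
2. the small pot stands in the lane right behind the large one (all of step 1 and x of small_pot in the frame of feed_lane between -0.05 and 0 m and y of small_pot in the frame of feed_lane between -0.016 and 0.016 m and z of small_pot in the frame of feed_lane between 0.028 and 0.056 m and angle between small_pot's own z axis and vertical between 0.2 and 0.36 rad and distance between small_pot and large_pot below 0.06 m), for 0.2 s.
At the end, for the whole second after the job is handed in: Large pot stands in the lane at the stop and small pot behind it, centres within 60 mm, both on the lane floor and leaning with it; tin level on the dish floor and source level on the pocket floor, each within 11 mm of the holder's centre; all released and at rest (all of step 2 and horizontal distance between planchet_tin and tin_dish below 0.011 m and z of planchet_tin in the frame of tin_dish between 0.003 and 0.009 m and angle between each of planchet_tin, check_source's own z axis and vertical below 0.08 rad and horizontal distance between check_source and source_stand below 0.011 m and z of check_source in the frame of source_stand between 0.0345 and 0.0392 m and linear speed of each of planchet_tin, check_source, large_pot, small_pot below 0.02 m/s and contact force between the fingers and planchet_tin below 0.1 N and contact force between the fingers and check_source below 0.1 N and contact force between the fingers and large_pot below 0.1 N and contact force between the fingers and small_pot below 0.1 N); the robot touches nothing.
It fails at once if the calculator is shoved more than 20 mm (distance of calculator from where it was at the start of the episode above 0.02 m).
It fails at once if the tweezers are shoved more than 20 mm (distance of tweezers from where it was at the start of the episode above 0.02 m).
It also fails if it takes over 120 s, if anything falls off the work surface, if the arm or the gripper's body presses on something with over 40 N, if the wrist force passes 120 N, or if a joint passes its speed limit or range.

ROBOT

A 7-joint arm with a two-finger parallel gripper is mounted at the origin on a cart in front of the work surface, level with it; the furniture and walls round the work are solid. World frame = base frame: x ahead of the robot, y to its left, z up, the work surface at z = 0. Lengths are in m, angles in rad, forces in N, time in s.
With the tool pointing down it reaches from about 0.425 to 0.875 m from the base axis. Payload 4.7 kg.
Tool frame: the origin (TCP) lies midway between the tips of the shut fingers; the grasp point (between the pads) lies manip.tcp_to_grasp behind it (manip.tcp_to_grasp is the distance from the TCP to the grasp point, in m); z points along the fingers, y is the line along which they close (so a half turn about z gives the same grasp; the last joint's range is limited). The gripper opens to 85 mm and grips with 20 to 120 N. Pads are 22 mm wide; open, the fingers measure 114 mm over their backs; the gripper's body (76 mm by 85 mm) begins 54 mm behind the grasp point. The pads swing forward as they close: fully open they stand 13 mm farther back than shut.
Start: joints at [0.014, 0.321, -0.07, 1.45, 0.023, 1.371, -0.057], TCP at [0.65, -0, 0.231] pointing down, gripper open.
Joint ranges: [-2.86, 2.86], [-0.3, 2.09], [-1.38, 1.24], [0.06, 2.45], [-1.56, 4.7], [0.09, 2.05], [-2.69, 2.69]. Speed limits (rad/s): [2.57, 2.57, 3.14, 3.14, 3.14, 3.14, 3.14].

INTERFACE

Orientations are given as a unit quaternion [x, y, z, w].
In Python, from workcell import manip gives the robot as it stands.
- The arm moves only by the tool jog_arm, never from a script. Its arguments are lists of equal length, an entry for each row: "delta_pos": the shift along the tool's x, y, z in units of 200 mm (1.0 is 200 mm), a list of three; "delta_rot": the turn, a rotation vector about the tool's x, y, z in units of 4 degrees (1.0 is 4 degrees), a list of three; "hand": the opening, from 0 (shut) to 1 (fully open). In form: {"delta_pos": [[dx, dy, dz], ...], "delta_rot": [[ax, ay, az], ...], "hand": [hand, ...]}. A call has 1 to 8 rows; each row shifts and turns the commanded pose from where the row before left it, along the tool's axes as they then stand; what a row does not reach is not made up. A row lasts 1/10 s, in which the tool goes at most 50 mm and 8.59 degrees, less where a joint would pass 70% of its speed; a pose out of reach is approached as far as the arm can. A call with a number of a shift or a turn outside -1 to 1 is refused whole. A call with a gripper value outside its range is refused whole. The fingers move at their own pace and stop on an object; the grip force is fixed at half the most. Time passes only in rows, so rows that do not move let the fingers close. It gives the time, the measured TCP pose, the force, the opening and the grip force at its end, in the units of the state.
- manip.get_obs(): the state, without advancing time (a new reading comes with each control period).
- manip.camera(name): name is "scene" or "side" or "wrist"; returns the picture (480x640x3 uint8, red, green, blue); there is no depth.
- manip.camera_model(name): a dict with "fovy" (degrees; the focal length in pixels is half the picture's height over the tangent of half this angle, whatever the lens; pixels are square), "cx", "cy" (the principal point, pixels), "rvec" (rotation vector, rad) and "tvec" (3), from world to camera coordinates, as OpenCV has them. Camera axes: x right, y down, z forward; pixel columns grow to the right and rows downward; lengths in m; the calibration is good to about 2 mm. A picture is of the moment at which its call begins: read the wrist's pose just before it. camera_model takes no time and is no camera call; for the wrist camera it gives the pose at the moment of the call.
- manip.job_done(): hands the job in; it is judged then, once.
Trained networks look in the newest picture that a camera, given by its name, has taken for a name from the list of things; names that differ only in an ending like _2 or _b are one class to them, and where a whole thing is asked for, a point or a joint stands for the part that bears it (a point fixed in the world has none). Each returns a list of dicts, best first, with "confidence" (0 to 1); they miss things now and then, are a little off and sometimes report something else, mostly with a low value. They report only what shows in the picture. A call takes as long as a camera call. They do not tell look-alikes from the thing itself.
- manip.recognise(camera, target): "rect" ([left, top, right, bottom] in pixels, round what is visible of it).
The state is a dict: "clock": time; "joints": joint angles; "joint_vel": joint speeds; "joint_efforts": joint torques, N m; "eef_pos": TCP position; "tool_rot": TCP orientation; "ft_force": force on the tool from outside, world axes, zero at the start; "wrist_torque": the same for the moment, N m; "width": finger opening in m; "grasp_force": force on a finger pad.
Only numpy, scipy, OpenCV 4.12 (cv2) and the standard library are available. Lean on these libraries where they do the work, as an engineer would, in place of code of your own. Each camera call takes 0.05 s, during which the arm holds its last target. There are 200 camera calls.

## Working session

There is one attempt and no reset: what is moved stays moved. The work goes in short steps, Python scripts to look and compute and a tool call to move; the robot and the scene stay as the last step left them, time stands still between calls to the robot, and variables do not carry over. Pictures are saved under pics/ and viewed, at most 14 in all, crops included, and the job is handed in when it is done.

Besides the shell and the picture viewer there is one more tool, called after "Call:" by a JSON object that holds its "method" and its "body". jog_arm: Moves the arm, as the interface text tells. Its arguments: {"type":"object","properties":{"delta_pos":{"type":"array","items":{"type":"array","items":{"type":"number","minimum":-1,"maximum":1}}},"delta_rot":{"type":"array","items":{"type":"array","items":{"type":"number","minimum":-1,"maximum":1}}},"hand":{"type":"array","items":{"type":"number"}}},"required":["delta_pos","delta_rot","hand"]}

```bash
mkdir -p pics; cat > h.py <<'E'
import numpy as np, cv2
from workcell import manip
def cam(n): 
    m=manip.camera_model(n); f=240/np.tan(np.radians(m['fovy'])/2)
    return f,m['cx'],m['cy'],cv2.Rodrigues(np.array(m['rvec'],float))[0],np.array(m['tvec'],float).ravel()
def unproj(n,u,v,z,m=None):
    f,cx,cy,R,t=m or cam(n); d=R.T@np.array([(u-cx)/f,(v-cy)/f,1]); c=-R.T@t
    return c+d*(z-c[2])/d[2]
def proj(n,p,m=None):
    f,cx,cy,R,t=m or cam(n); q=R@np.array(p)+t; return q[:2]/q[2]*f+[cx,cy]
def shot(n,fn):
    im=manip.camera(n); cv2.imwrite('pics/'+fn,im[:,:,::-1]); return im
E
python3 - <<'E'
from h import *
print(manip.tcp_to_grasp, manip.get_obs())
for c in ['scene','side','wrist']:
    shot(c,c+'0.png'); f,cx,cy,R,t=cam(c); print(c,f,cx,cy,-R.T@t,R.tolist())
    if c=='wrist':continue
    for n in ['large_pot','small_pot','planchet_tin','check_source','feed_lane','tin_dish','source_stand','calculator','tweezers']:
        print(n,[(np.round(r['rect']).tolist(),round(r['confidence'],2)) for r in manip.recognise(c,n)[:4]])
E
```

```text
0.0187 {'clock': 0.0, 'joints': array([ 0.01411434,  0.32185087, -0.07007203,  1.45163952,  0.02261785,
        1.37080809, -0.05687666]), 'joint_vel': array([-0.00067965, -0.00010837,  0.00080559, -0.00022837,  0.00038327,
        0.00160039,  0.00044551]), 'joint_efforts': array([-1.25131752e-03, -4.93579853e+01, -3.82724963e-01, -3.14334905e+01,
        1.30020955e-02,  1.12603378e-02,  4.26072404e-06]), 'eef_pos': array([ 6.49474339e-01, -7.25441308e-05,  2.30223123e-01]), 'tool_rot': array([ 7.07095744e-01,  7.07117167e-01, -7.19031527e-04, -6.35348448e-04]), 'ft_force': array([0.0613833 , 0.00834735, 1.06109873]), 'wrist_torque': array([ 0.00596878, -0.0147583 ,  0.05696751]), 'grasp_force': 0.0, 'width': 0.08562725627836193}
scene 470.90084293976025 321.22493344576606 241.83732742118755 [-0.43495616 -0.83934906  0.7545816 ] [[0.6850663597847352, -0.7284177311280522, -0.009575576721686074], [-0.3448884309080804, -0.312728419136561, -0.885015766012171], [0.6416666213206469, 0.609597034804639, -0.4654625680334965]]
large_pot [([298.0, 233.0, 314.0, 247.0], 0.59), ([280.0, 248.0, 
[... 916 characters left out ...]
], 0.64)]
planchet_tin [([362.0, 209.0, 383.0, 224.0], 0.58)]
check_source [([258.0, 360.0, 270.0, 373.0], 0.41)]
feed_lane [([296.0, 204.0, 376.0, 265.0], 0.74)]
tin_dish [([278.0, 302.0, 323.0, 337.0], 0.77)]
source_stand [([248.0, 252.0, 295.0, 263.0], 0.72), ([349.0, 173.0, 376.0, 201.0], 0.68)]
calculator [([218.0, 394.0, 277.0, 428.0], 0.93)]
tweezers [([256.0, 254.0, 290.0, 260.0], 0.64)]
wrist 351.92787237436886 320.2794825793887 237.74439640034961 [0.64959425 0.07512607 0.37456299] [[0.9999999343671475, 0.00026630404023772616, 0.0002456580129974462], [0.0001815602521943754, -0.955097813126641, 0.29629062488810354], [0.00031353082148315934, -0.29629056083997374, -0.9550977987910756]]
```

```bash
python3 - <<'E'
import cv2
a=cv2.imread('pics/scene0.png')[200:360,190:490]; cv2.imwrite('pics/s1.png',cv2.resize(a,(800,427),interpolation=cv2.INTER_CUBIC))
a=cv2.imread('pics/side0.png')[130:440,200:480]; cv2.imwrite('pics/d1.png',cv2.resize(a,(542,600),interpolation=cv2.INTER_CUBIC))
E
```

```text
(no output)
```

View pics/s1.png

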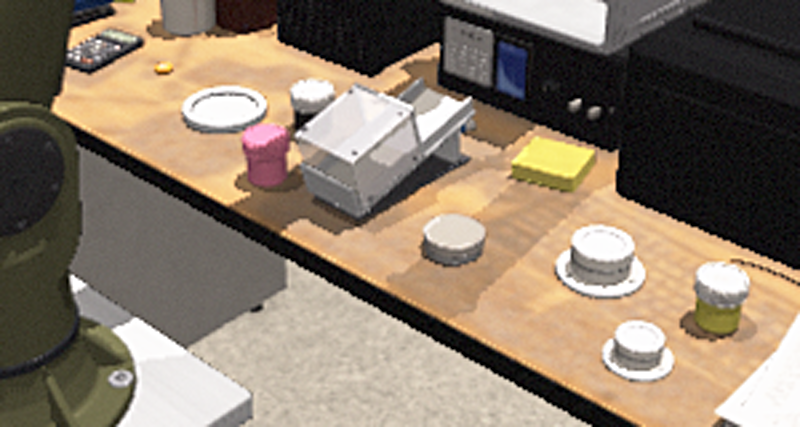

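View pics/d1.png

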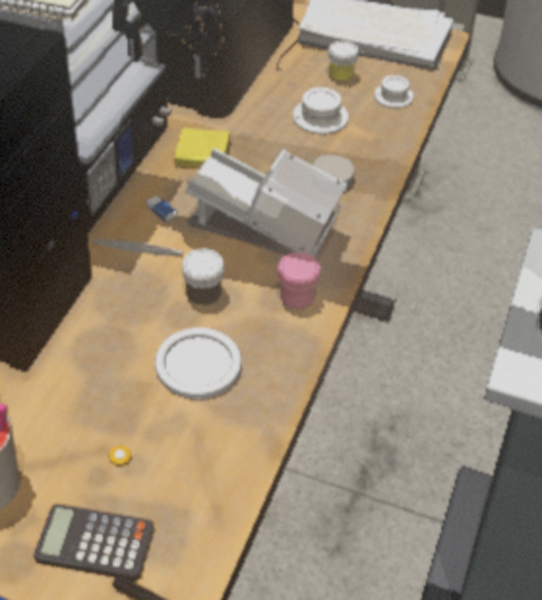

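View pics/wrist0.png

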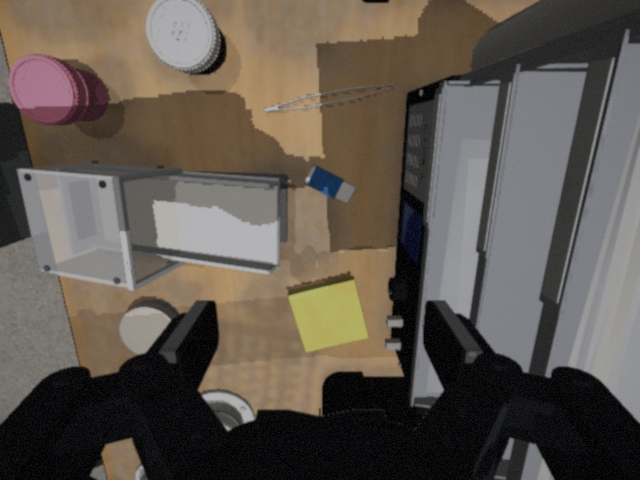

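```bash
python3 - <<'E'
from h import *
s=lambda u,v:(190+u/2.667,200+v/2.667)
d=lambda u,v:(200+u/1.936,130+v/1.936)
W=cam('wrist')
def P(l,n,uv,z): print(l,n,unproj(n,*uv,z).round(3))
P('large','wrist',(181,33),.06);P('large','side',d(203,262),.06)
P('small','scene',s(721,272),.054);P('small','side',d(342,49),.054)
P('tin','scene',s(455,229),.024);P('tin','wrist',(147,327),.024)
P('src','side',d(120,455),.004);P('src','scene',s(164,68),.004)
P('dish','scene',s(225,105),.014);P('dish','side',d(199,362),.014)
P('standbig','scene',s(602,241),.0395);P('standbig','side',d(321,100),.0395)
P('foot L','scene',s(556,268),.004);P('foot R','scene',s(646,268),.004)
P('standsmall','scene',s(638,335),.03);P('standsmall','side',d(396,84),.03)
P('sfoot L','scene',s(602,354),.004);P('sfoot R','scene',s(673,354),.004)
P('calc','side',d(95,540),.013);P('tweez','wrist',(330,98),.005);P('pink','wrist',(45,89),.06)
# lane guess
for u,v,z in [(190,173,.095),(288,178,.095),(180,257,.095),(272,270,.095),(22,170,.085),(119,178,.12),(133,288,.12),(46,268,.085)]: P('lane','wrist',(u,v),z)
a=cv2.imread('pics/scene0.png')[270:355,385:490]; b=cv2.imread('pics/side0.png')[140:205,335:430]
f=lambda a:cv2.resize(a,(400,330),interpolation=cv2.INTER_CUBIC)
cv2.imwrite('pics/st.png',np.hstack([f(a),f(b)]))
E
```

```text
large wrist [0.539 0.147 0.06 ]
large side [0.538 0.148 0.06 ]
small scene [ 0.529 -0.412  0.054]
small side [ 0.526 -0.415  0.054]
tin scene [ 0.452 -0.148  0.024]
tin wrist [ 0.454 -0.139  0.024]
src side [0.524 0.426 0.004]
src scene [0.521 0.422 0.004]
dish scene [0.492 0.262 0.014]
dish side [0.491 0.271 0.014]
standbig scene [ 0.517 -0.287  0.039]
standbig side [ 0.518 -0.283  0.04 ]
foot L scene [ 0.49  -0.253  0.004]
foot R scene [ 0.552 -0.321  0.004]
standsmall scene [ 0.42  -0.391  0.03 ]
standsmall side [ 0.421 -0.386  0.03 ]
sfoot L scene [ 0.403 -0.365  0.004]
sfoot R scene [ 0.448 -0.414  0.004]
calc side [0.497 0.54  0.013]
tweez wrist [0.659 0.104 0.005]
pink wrist [0.422 0.106 0.06 ]
lane wrist [0.547 0.042 0.095]
lane wrist [0.624 0.038 0.095]
lane wrist [ 0.531 -0.029  0.095]
lane wrist [ 0.608 -0.041  0.095]
lane wrist [0.407 0.043 0.085]
lane wrist [0.505 0.041 0.12 ]
lane wrist [ 0.501 -0.046  0.12 ]
lane wrist [ 0.407 -0.043  0.085]
```

View pics/st.png

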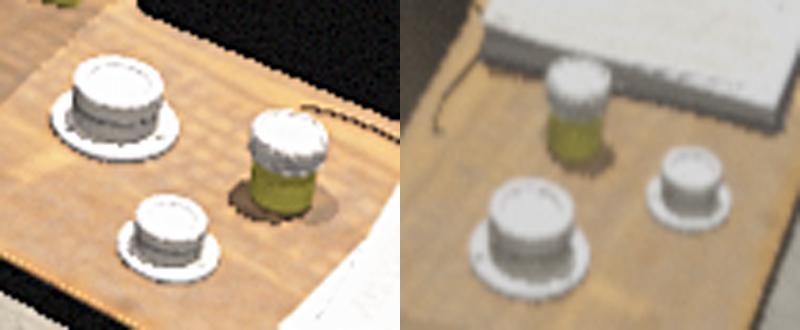

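Target choices: of the stands, at scene px (416,297) and (429,331), the first has a 92 mm foot, so it is the one meant. The second measures 67 mm. Of the pots, the dark one at wrist px (181,33) is meant and the pink one at (45,89) is the decoy. I'm moving over the large pot and turning the gripper so it closes across the lane.

Call:
{"method": "jog_arm", "body": {"delta_pos": [[0.18, -0.14, 0], [0.185, -0.14, 0], [0.185, -0.135, 0], [0.185, -0.135, 0], [0, 0, 0], [0, 0, 0], [0, 0, 0], [0, 0, 0]], "delta_rot": [[0, 0, 0], [0, 0, 0], [0, 0, 0], [0, 0, 0], [0, 0, -1], [0, 0, -1], [0, 0, -1], [0, 0, -1]], "hand": [1, 1, 1, 1, 1, 1, 1, 1]}}

```text
clock: 1.85
eef_pos: [0.54, 0.1471, 0.2315]
tool_rot: [0.601, 0.8, 0.0, 0.0]
ft_force: [0.6, 0.1, -0.4]
width: 0.0859
grasp_force: 0.0
```

Call:
{"method": "jog_arm", "body": {"delta_pos": [[0, 0, 0], [0, 0, 0], [0, 0, 0], [0, 0, 0], [0, 0, 0], [0, 0, 0], [0, 0, 0], [0, 0, 0]], "delta_rot": [[0, 0, -1], [0, 0, -1], [0, 0, -1], [0, 0, -1], [0, 0, -1], [0, 0, -1], [0, 0, -1], [0, 0, -1]], "hand": [1, 1, 1, 1, 1, 1, 1, 1]}}

```text
clock: 2.65
eef_pos: [0.54, 0.147, 0.2314]
tool_rot: [0.357, 0.934, 0.0, 0.0]
ft_force: [0.6, 0.2, 0.5]
width: 0.0857
grasp_force: 0.0
```

Call:
{"method": "jog_arm", "body": {"delta_pos": [[0, 0, 0], [0, 0, 0], [0, 0, 0], [0, 0, 0], [0, 0, 0], [0, 0, 0], [0, 0, 0], [0, 0, 0]], "delta_rot": [[0, 0, -1], [0, 0, -1], [0, 0, -1], [0, 0, -1], [0, 0, -1], [0, 0, -1], [0, 0, -1], [0, 0, -1]], "hand": [1, 1, 1, 1, 1, 1, 1, 1]}}

```text
clock: 3.45
eef_pos: [0.54, 0.147, 0.2314]
tool_rot: [0.086, 0.996, -0.0, 0.0]
ft_force: [-0.7, -0.2, -0.3]
width: 0.0855
grasp_force: 0.0
```

Call:
{"method": "jog_arm", "body": {"delta_pos": [[0, 0, 0], [0, 0, 0], [0, 0, 0], [0, 0, 0], [0, 0, 0]], "delta_rot": [[0, 0, -1], [0, 0, -1], [0, 0, -0.5], [0, 0, 0], [0, 0, 0]], "hand": [1, 1, 1, 1, 1]}}

```text
clock: 3.95
eef_pos: [0.54, 0.1469, 0.2314]
tool_rot: [0.0, 1.0, -0.0, 0.0]
ft_force: [-0.5, -0.3, 0.9]
width: 0.085
grasp_force: 0.0
```

```bash
cat > look.py <<'E'
from h import *; import sys,pickle
im=shot('wrist',sys.argv[1]); pickle.dump(cam('wrist'),open('W.pkl','wb'))
for n in sys.argv[2:]:
    for r in manip.recognise('wrist',n)[:2]:
        print(n,np.round(r['rect']),round(r['confidence'],2))
E
python3 look.py w1.png large_pot feed_lane
```

```text
large_pot [238.  33. 303. 109.] 0.93
large_pot [294. 179. 354. 242.] 0.88
feed_lane [ 50.  40. 218. 298.] 0.77
```

View pics/w1.png

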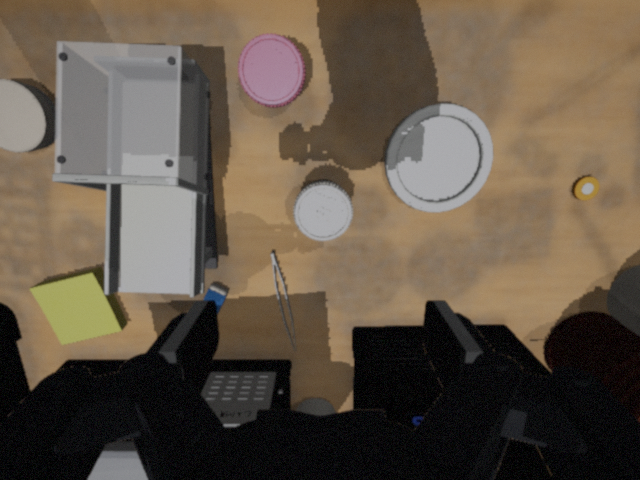

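```bash
python3 - <<'E'
from h import *; import pickle
from scipy.optimize import least_squares
W=pickle.load(open('W.pkl','rb'))
P=lambda l,u,v,z:print(l,unproj('',u,v,z,W).round(4))
P('large',324,211,.06);P('dish',439.5,158,.014);P('dishfloor',440,157,.006);P('src',587,188,.006);P('src ctr',587.5,188,.0064);P('tweez',275,253,.004)
P('g0',55,178,.12);P('g1',181,187,.12);P('r0',105,291,.0927);P('r1',204,295,.0927);P('low0',57,41,.065);P('low1',181,45,.065)
M=[((0,-.045,.12),(55,178)),((0,.045,.12),(181,187)),((.1,-.04,.0927),(107,291)),((.1,.04,.0927),(203,295))]
def mk(p,q):
    c,s=np.cos(p[2]),np.sin(p[2]); return (p[0]+c*q[0]-s*q[1],p[1]+s*q[0]+c*q[1],q[2])
r=least_squares(lambda p:np.concatenate([proj('',mk(p,q),W)-np.array(uv) for q,uv in M]),[.505,0,0])
print(r.x,r.fun.round(1), 'entry',mk(r.x,(.05,0,.0617)))
im=cv2.imread('pics/w1.png')[20:310,30:270]; cv2.imwrite('pics/lane.png',cv2.resize(im,None,fx=2,fy=2,interpolation=cv2.INTER_CUBIC))
E
```

```text
large [0.536  0.1499 0.06  ]
dish [0.4923 0.266  0.014 ]
dishfloor [0.4919 0.2691 0.006 ]
src [0.5239 0.4267 0.006 ]
src ctr [0.5238 0.427  0.0064]
tweez [0.5969 0.0958 0.004 ]
g0 [ 0.4979 -0.0444  0.12  ]
g1 [0.5044 0.0455 0.12  ]
r0 [ 0.6004 -0.043   0.0927]
r1 [0.6044 0.0437 0.0927]
low0 [ 0.3983 -0.0601  0.065 ]
low1 [0.4011 0.0369 0.065 ]
[ 0.50152787  0.00162263 -0.02594787] [ 2.2  3.5  1.2 -2.4  0.3  0.  -4.5 -1.9] entry (np.float64(0.5515110379777373), np.float64(0.000325380065233179), 0.0617)
```

View pics/lane.png

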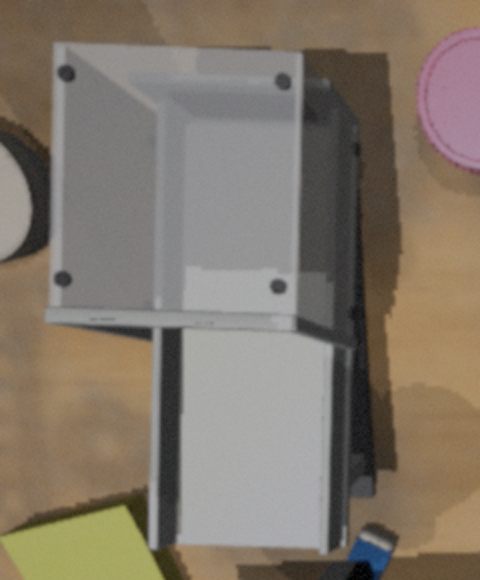

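```bash
python3 - <<'E'
from h import *; import pickle
from scipy.optimize import least_squares
W=pickle.load(open('W.pkl','rb'))
f=lambda x:.02+.2875*(x+.095)+.0166
c2=lambda u,v:np.array([u/2+30,v/2+20])
M=[((.1,-.0378,f(.1)),c2(155,548)),((.1,.0378,f(.1)),c2(327,551)),((.02,-.0378,f(.02)),c2(157,345+20)),((.02,.0378,f(.02)),c2(330,365+5))]
def mk(p,q):
    c,s=np.cos(p[2]),np.sin(p[2]); return (p[0]+c*q[0]-s*q[1],p[1]+s*q[0]+c*q[1],q[2])
w=np.array([1,1,1,1,1,0,1,0])
r=least_squares(lambda p:w*np.concatenate([proj('',mk(p,q),W)-uv for q,uv in M]),[.505,0,0])
print(r.x,r.fun.round(1),'entry',mk(r.x,(.05,0,.0617)))
print([proj('',mk(r.x,(0,y,.12)),W).round(1) for y in(-.045,.045)])
print(manip.get_obs()['eef_pos'])
E
```

```text
[ 0.50415435 -0.00106899 -0.02377773] [ 0.1 -0.2 -0.   0.1  0.  -0.  -0.1 -0. ] entry (np.float64(0.554140218197543), np.float64(-0.0022577693697135868), 0.0617)
[array([ 54.3, 185.2]), array([178.9, 188.1])]
[0.54001215 0.1469714  0.23135994]
```

Call:
{"method": "jog_arm", "body": {"delta_pos": [[0.01, 0.01, 0.2], [0, 0, 0.2], [0, 0, 0.2], [0, 0, 0.2], [0, 0, 0.125], [0, 0, 0.1], [0, 0, 0], [0, 0, 0]], "delta_rot": [[0, 0, 0.4], [0, 0, 0], [0, 0, 0], [0, 0, 0], [0, 0, 0], [0, 0, 0], [0, 0, 0], [0, 0, 0]], "hand": [1, 1, 1, 1, 1, 1, 1, 0.1]}}

```text
clock: 4.9
eef_pos: [0.5382, 0.1491, 0.0266]
tool_rot: [0.014, 1.0, 0.0, -0.0]
ft_force: [-0.4, 0.4, 0.4]
width: 0.0733
grasp_force: 0.0
```

Call:
{"method": "jog_arm", "body": {"delta_pos": [[0, 0, 0], [0, 0, 0], [0, 0, 0], [0, 0, 0], [0, 0, 0], [0, 0, 0], [0, 0, 0], [0, 0, 0]], "delta_rot": [[0, 0, 0], [0, 0, 0], [0, 0, 0], [0, 0, 0], [0, 0, 0], [0, 0, 0], [0, 0, 0], [0, 0, 0]], "hand": [0.1, 0.1, 0.1, 0.1, 0.1, 0.1, 0.1, 0.1]}}

```text
clock: 5.7
eef_pos: [0.5397, 0.1493, 0.0283]
tool_rot: [0.014, 1.0, 0.0, 0.002]
ft_force: [-0.4, -0.2, 7.1]
width: 0.054
grasp_force: 63.5
```

Call:
{"method": "jog_arm", "body": {"delta_pos": [[0, 0, -0.1], [0, 0, -0.2], [0, 0, -0.25], [0, 0, -0.25], [0, 0, 0], [0, 0, 0]], "delta_rot": [[0, 0, 0], [0, 0, 0], [0, 0, 0], [0, 0, 0], [0, 0, 0], [0, 0, 0]], "hand": [0.1, 0.1, 0.1, 0.1, 0.1, 0.1]}}

```text
clock: 6.3
eef_pos: [0.5387, 0.1492, 0.1879]
tool_rot: [0.014, 1.0, 0.0, 0.002]
ft_force: [-0.4, -0.7, -2.8]
width: 0.0545
grasp_force: 63.5
```

Call:
{"method": "jog_arm", "body": {"delta_pos": [[-0.02, -0.1, 0], [-0.02, -0.2, 0], [-0.02, -0.2, 0], [-0.02, -0.16, 0], [-0.01, -0.1, 0], [0, 0, 0], [0, 0, 0]], "delta_rot": [[0, 0, 0], [0, 0, 0], [0, 0, 0], [0, 0, 0], [0, 0, 0], [0, 0, 0], [0, 0, 0]], "hand": [0.1, 0.1, 0.1, 0.1, 0.1, 0.1, 0.1]}}

```text
clock: 7.0
eef_pos: [0.5506, -0.0031, 0.1845]
tool_rot: [0.014, 1.0, 0.0, -0.002]
ft_force: [0.6, -0.0, -0.8]
width: 0.0541
grasp_force: 63.5
```

```bash
python3 look.py w2.png large_pot; python3 -c "
from h import *
print(manip.get_obs()['eef_pos']); a=shot('side','d2.png')[150:300,270:420]; b=cv2.imread('pics/w2.png')
cv2.imwrite('pics/c2.png',np.hstack([cv2.resize(b,(480,360)),cv2.resize(a[:,:,::-1],(320,360),interpolation=cv2.INTER_CUBIC)]))"
```

```text
large_pot [421.   1. 516.  82.] 0.58
[ 0.55107679 -0.00162433  0.18528648]
```

View pics/c2.png

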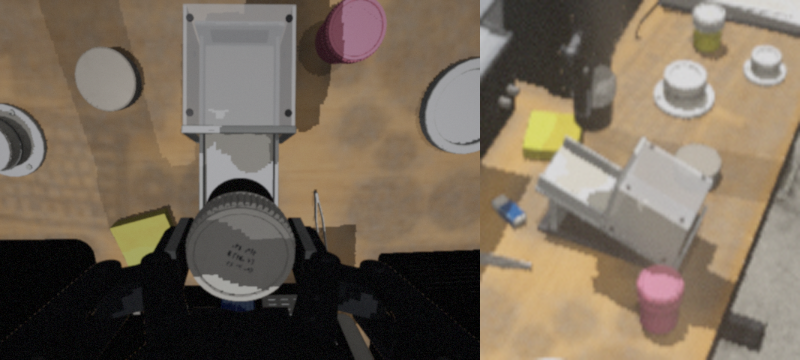

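Call:
{"method": "jog_arm", "body": {"delta_pos": [[-0.015, 0, 0.15], [0, 0, 0.15], [0, 0, 0.08], [0, 0, 0.04], [0, 0, 0], [0, 0, 0], [0, 0, 0]], "delta_rot": [[0, 0, 0], [0, 0, 0], [0, 0, 0], [0, 0, 0], [0, 0, 0], [0, 0, 0], [0, 0, 0]], "hand": [0.1, 0.1, 0.1, 0.1, 0.1, 0.1, 0.1]}}

```text
clock: 7.85
eef_pos: [0.5558, -0.0033, 0.1037]
tool_rot: [0.014, 1.0, 0.0, 0.001]
ft_force: [-0.2, -0.2, -0.9]
width: 0.0542
grasp_force: 63.5
```

```bash
python3 -c "
from h import *
a=shot('side','d3.png')[150:300,270:420];b=shot('wrist','w3.png')
cv2.imwrite('pics/c3.png',np.hstack([cv2.resize(a,(450,450),interpolation=cv2.INTER_CUBIC),cv2.resize(b[:300,170:450],(350,450))])[:,:,::-1])"
```

```text
(no output)
```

View pics/c3.png

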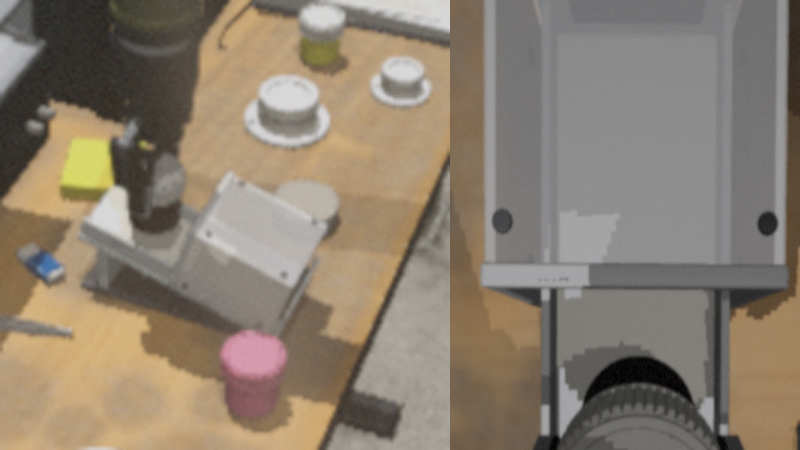

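Pot is centred between the rails (crop px 637, rail midpoint 636) and sits just above the floor. I'll lower it 4 mm and release.

Call:
{"method": "jog_arm", "body": {"delta_pos": [[0, 0, 0.02], [0, 0, 0], [0, 0, 0], [0, 0, 0], [0, 0, 0], [0, 0, 0], [0, 0, 0], [0, 0, 0]], "delta_rot": [[0, 0, 0], [0, 0, 0], [0, 0, 0], [0, 0, 0], [0, 0, 0], [0, 0, 0], [0, 0, 0], [0, 0, 0]], "hand": [0.1, 0.1, 1, 1, 1, 1, 1, 1]}}

```text
clock: 8.75
eef_pos: [0.5548, -0.0036, 0.0984]
tool_rot: [0.014, 1.0, -0.0, 0.0]
ft_force: [0.0, -0.4, 0.7]
width: 0.0851
grasp_force: 0.0
```

Call:
{"method": "jog_arm", "body": {"delta_pos": [[0, 0, -0.1], [0, 0, -0.2], [0, 0, -0.2], [0, 0, -0.1], [0, 0, 0], [0, 0, 0], [0, 0, 0], [0, 0, 0]], "delta_rot": [[0, 0, 0], [0, 0, 0], [0, 0, 0], [0, 0, 0], [0, 0, 0], [0, 0, 0], [0, 0, 0], [0, 0, 0]], "hand": [1, 1, 1, 1, 1, 1, 1, 1]}}

```text
clock: 9.55
eef_pos: [0.5539, -0.0036, 0.2167]
tool_rot: [0.014, 1.0, -0.0, -0.001]
ft_force: [0.1, -0.1, -0.2]
width: 0.0856
grasp_force: 0.0
```

```bash
python3 -c "
from h import *
a=shot('side','d4.png')[150:300,270:420];b=shot('wrist','w4.png')
cv2.imwrite('pics/c4.png',np.hstack([cv2.resize(a,(400,400),interpolation=cv2.INTER_CUBIC),cv2.resize(b[:300,170:450],(373,400))])[:,:,::-1])"
```

```text
(no output)
```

View pics/c4.png

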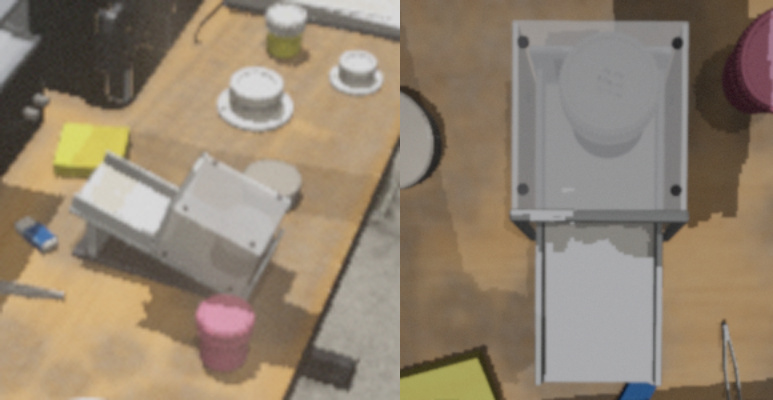

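Large pot stands at the stop (crop px 608,80). Next is the small pot.

Call:
{"method": "jog_arm", "body": {"delta_pos": [[0.01, -0.23, 0], [0.01, -0.23, 0], [0.01, -0.23, 0], [0.01, -0.23, 0], [0.01, -0.23, 0], [0.01, -0.23, 0], [0.01, -0.23, 0], [0, -0.23, 0]], "delta_rot": [[0, 0, 0], [0, 0, 0], [0, 0, 0], [0, 0, 0], [0, 0, 0], [0, 0, 0], [0, 0, 0], [0, 0, 0]], "hand": [1, 1, 1, 1, 1, 1, 1, 1]}}

```text
clock: 10.45
eef_pos: [0.5298, -0.3728, 0.2178]
tool_rot: [0.014, 1.0, 0.0, -0.0]
ft_force: [0.7, 0.1, 0.2]
width: 0.0858
grasp_force: 0.0
```

Call:
{"method": "jog_arm", "body": {"delta_pos": [[0, -0.22, 0], [0, 0, 0], [0, 0, 0], [0, 0, 0]], "delta_rot": [[0, 0, 0], [0, 0, 0], [0, 0, 0], [0, 0, 0]], "hand": [1, 1, 1, 1]}}

```text
clock: 10.85
eef_pos: [0.5299, -0.4133, 0.2178]
tool_rot: [0.013, 1.0, 0.001, -0.0]
ft_force: [0.3, -0.8, 0.6]
width: 0.0854
grasp_force: 0.0
```

```bash
python3 look.py w5.png small_pot source_stand planchet_tin; python3 -c "
from h import *;import pickle
W=pickle.load(open('W.pkl','rb'));print(manip.get_obs()['eef_pos'])
im=cv2.imread('pics/w5.png');cv2.imwrite('pics/w5s.png',im)"
```

```text
small_pot [286. 182. 340. 238.] 0.95
small_pot [559.  84. 640. 158.] 0.16
source_stand [307.  59. 376. 133.] 0.92
source_stand [397. 148. 486. 232.] 0.79
planchet_tin [562.  83. 640. 156.] 0.83
[ 0.53001697 -0.41346947  0.21861678]
```

View pics/w5s.png

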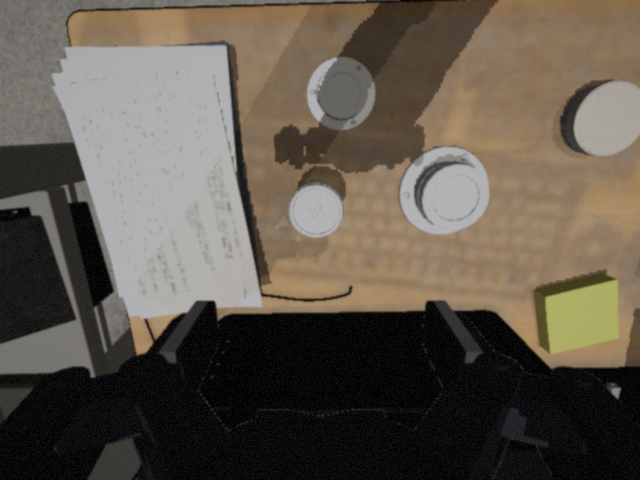

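```bash
python3 - <<'E'
from h import *; import pickle
W=pickle.load(open('W.pkl','rb'))
P=lambda l,u,v,z:print(l,unproj('',u,v,z,W).round(4))
P('small',316,211,.054);P('small base',316,211,.0);P('stand',451,194,.0395);P('foot',445,190,.007);P('tin',609,118,.024)
P('paper',246,210,.0);P('paper',246,210,.03)
E
```

```text
small [ 0.5244 -0.4169  0.054 ]
small base [ 0.5368 -0.4178  0.    ]
stand [ 0.5149 -0.2922  0.0395]
foot [ 0.5168 -0.2866  0.007 ]
tin [ 0.4516 -0.1488  0.024 ]
paper [ 0.5338 -0.4912  0.    ]
paper [ 0.5272 -0.4846  0.03  ]
```

Call:
{"method": "jog_arm", "body": {"delta_pos": [[0.02, -0.01, 0.2], [0, 0, 0.2], [0, 0, 0.2], [0, 0, 0.2], [0, 0, 0.1], [0, 0, 0.07], [0, 0, 0], [0, 0, 0]], "delta_rot": [[0, 0, 0], [0, 0, 0], [0, 0, 0], [0, 0, 0], [0, 0, 0], [0, 0, 0], [0, 0, 0], [0, 0, 0]], "hand": [0.8, 0.8, 0.8, 0.8, 0.8, 0.8, 0.8, 0.1]}}

```text
clock: 11.85
eef_pos: [0.5262, -0.4172, 0.0256]
tool_rot: [0.014, 1.0, -0.001, 0.001]
ft_force: [1.1, -0.9, -0.5]
width: 0.0553
grasp_force: 0.0
```

Call:
{"method": "jog_arm", "body": {"delta_pos": [[0, 0, 0], [0, 0, 0], [0, 0, 0], [0, 0, 0], [0, 0, 0], [0, 0, 0], [0, 0, 0], [0, 0, 0]], "delta_rot": [[0, 0, 0], [0, 0, 0], [0, 0, 0], [0, 0, 0], [0, 0, 0], [0, 0, 0], [0, 0, 0], [0, 0, 0]], "hand": [0.1, 0.1, 0.1, 0.1, 0.1, 0.1, 0.1, 0.1]}}

```text
clock: 12.65
eef_pos: [0.5265, -0.4178, 0.0265]
tool_rot: [0.014, 1.0, -0.001, 0.002]
ft_force: [0.1, -0.2, 5.9]
width: 0.0489
grasp_force: 62.1
```

Call:
{"method": "jog_arm", "body": {"delta_pos": [[0, 0, -0.1], [0, 0, -0.2], [0, 0, -0.25], [0, 0, -0.25], [0, 0, 0], [0, 0, 0]], "delta_rot": [[0, 0, 0], [0, 0, 0], [0, 0, 0], [0, 0, 0], [0, 0, 0], [0, 0, 0]], "hand": [0.1, 0.1, 0.1, 0.1, 0.1, 0.1]}}

```text
clock: 13.25
eef_pos: [0.5258, -0.4174, 0.1862]
tool_rot: [0.014, 1.0, -0.001, 0.001]
ft_force: [-0.0, -0.3, -2.3]
width: 0.0488
grasp_force: 62.1
```

Call:
{"method": "jog_arm", "body": {"delta_pos": [[-0.01, 0.12, 0], [-0.01, 0.23, 0], [-0.01, 0.23, 0], [-0.01, 0.23, 0], [-0.01, 0.23, 0], [-0.01, 0.23, 0], [-0.01, 0.23, 0], [-0.01, 0.23, 0]], "delta_rot": [[0, 0, 0], [0, 0, 0], [0, 0, 0], [0, 0, 0], [0, 0, 0], [0, 0, 0], [0, 0, 0], [0, 0, 0]], "hand": [0.1, 0.1, 0.1, 0.1, 0.1, 0.1, 0.1, 0.1]}}

```text
clock: 14.05
eef_pos: [0.5492, -0.0695, 0.1819]
tool_rot: [0.014, 1.0, 0.0, -0.002]
ft_force: [0.1, -0.3, 0.2]
width: 0.049
grasp_force: 62.1
```

Call:
{"method": "jog_arm", "body": {"delta_pos": [[-0.01, 0.23, 0], [0, 0.11, 0], [0, 0, 0], [0, 0, 0], [0, 0, 0]], "delta_rot": [[0, 0, 0], [0, 0, 0], [0, 0, 0], [0, 0, 0], [0, 0, 0]], "hand": [0.1, 0.1, 0.1, 0.1, 0.1]}}

```text
clock: 14.55
eef_pos: [0.554, -0.0055, 0.1831]
tool_rot: [0.015, 1.0, -0.0, -0.001]
ft_force: [-0.3, -0.3, -1.4]
width: 0.0485
grasp_force: 62.2
```

Now lower 85 mm and release.

Call:
{"method": "jog_arm", "body": {"delta_pos": [[-0.005, 0.01, 0.15], [0, 0, 0.15], [0, 0, 0.08], [0, 0, 0.03], [0, 0, 0.015], [0, 0, 0], [0, 0, 0]], "delta_rot": [[0, 0, 0], [0, 0, 0], [0, 0, 0], [0, 0, 0], [0, 0, 0], [0, 0, 0], [0, 0, 0]], "hand": [0.1, 0.1, 0.1, 0.1, 0.1, 0.1, 0.1]}}

```text
clock: 15.25
eef_pos: [0.5567, -0.0019, 0.1004]
tool_rot: [0.014, 1.0, -0.0, 0.001]
ft_force: [-0.7, 1.5, -0.3]
width: 0.049
grasp_force: 62.2
```

```bash
python3 -c "
from h import *
o=manip.get_obs();print(o['eef_pos'],o['ft_force'])"
```

```text
[ 0.55666942 -0.00191267  0.10044701] [-0.69343878  1.50114241 -0.33373547]
```

Call:
{"method": "jog_arm", "body": {"delta_pos": [[0, 0, 0.012], [0, 0, 0], [0, 0, 0], [0, 0, 0], [0, 0, 0], [0, 0, 0], [0, 0, 0], [0, 0, 0]], "delta_rot": [[0, 0, 0], [0, 0, 0], [0, 0, 0], [0, 0, 0], [0, 0, 0], [0, 0, 0], [0, 0, 0], [0, 0, 0]], "hand": [0.1, 0.1, 1, 1, 1, 1, 1, 1]}}

```text
clock: 16.05
eef_pos: [0.5558, -0.0016, 0.097]
tool_rot: [0.014, 1.0, -0.0, 0.0]
ft_force: [-0.6, -0.0, 0.1]
width: 0.0853
grasp_force: 0.0
```

Call:
{"method": "jog_arm", "body": {"delta_pos": [[0, 0, -0.1], [0, 0, -0.2], [0, 0, -0.2], [0, 0, -0.1], [0, 0, 0], [0, 0, 0], [0, 0, 0], [0, 0, 0]], "delta_rot": [[0, 0, 0], [0, 0, 0], [0, 0, 0], [0, 0, 0], [0, 0, 0], [0, 0, 0], [0, 0, 0], [0, 0, 0]], "hand": [1, 1, 1, 1, 1, 1, 1, 1]}}

```text
clock: 16.85
eef_pos: [0.5549, -0.0016, 0.2153]
tool_rot: [0.014, 1.0, -0.0, -0.001]
ft_force: [-0.6, -0.3, -0.2]
width: 0.0855
grasp_force: 0.0
```

```bash
python3 look.py w6.png planchet_tin small_pot
```

```text
planchet_tin [120.  67. 202. 141.] 0.89
small_pot [295. 165. 334. 177.] 0.52
```

View pics/w6.png

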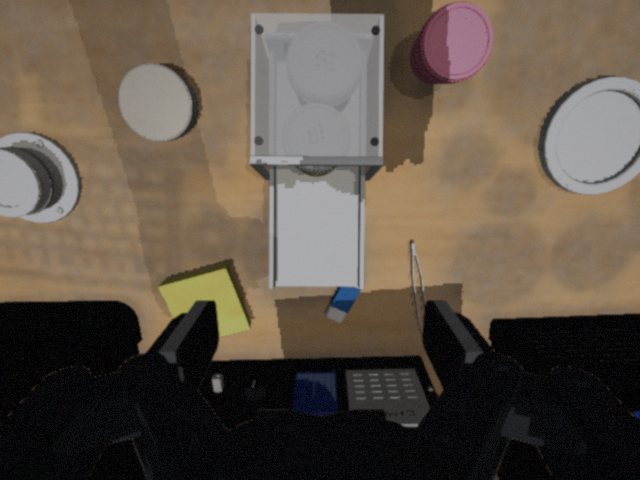

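Both pots are queued: large at px (323,60) and small behind it at (317,133). Next I measure the tin and the dish.

```bash
python3 - <<'E'
from h import *; import pickle
W=pickle.load(open('W.pkl','rb'))
P=lambda l,u,v,z:print(l,unproj('',u,v,z,W).round(4))
P('tin',155,102,.024);P('dish rim',593.5,135,.014);P('dishfl',597,137,.006)
E
```

```text
tin [ 0.452  -0.1464  0.024 ]
dish rim [0.4915 0.2568 0.014 ]
dishfl [0.4937 0.2665 0.006 ]
```

Call:
{"method": "jog_arm", "body": {"delta_pos": [[0.12, -0.18, 0], [0.125, -0.185, 0], [0.125, -0.185, 0], [0.125, -0.19, 0], [0, 0, 0], [0, 0, 0], [0, 0, 0], [0, 0, 0]], "delta_rot": [[0, 0, 0], [0, 0, 0], [0, 0, 0], [0, 0, 0], [0, 0, 0], [0, 0, 0], [0, 0, 0], [0, 0, 0]], "hand": [1, 1, 1, 1, 1, 1, 1, 1]}}

```text
clock: 17.8
eef_pos: [0.4534, -0.1454, 0.2168]
tool_rot: [0.013, 1.0, 0.0, -0.0]
ft_force: [0.2, 0.3, 0.8]
width: 0.0854
grasp_force: 0.0
```

```bash
python3 look.py w7.png planchet_tin; python3 - <<'E'
from h import *; import pickle
W=pickle.load(open('W.pkl','rb')); print(manip.get_obs()['eef_pos'])
# predicted outline of tin top circle vs image edges: fit by grabbing ellipse
im=cv2.imread('pics/w7.png'); c=proj('',(.452,-.147,.024),W); print(c)
r=manip.recognise('wrist','planchet_tin')[0]['rect']
print(unproj('',(r[0]+r[2])/2,(r[1]+r[3])/2,.012,W).round(4))
g=cv2.medianBlur(cv2.cvtColor(im,cv2.COLOR_BGR2GRAY),5)
h=cv2.HoughCircles(g,cv2.HOUGH_GRADIENT,1.5,40,param1=80,param2=25,minRadius=30,maxRadius=55)
if h is not None:
    for q in h[0][:6]: print(q.round(1),unproj('',q[0],q[1],.024,W).round(4))
E
```

```text
planchet_tin [286. 175. 353. 242.] 0.66
[ 0.45328513 -0.1456805   0.21674763]
[319.18506615 208.82512873]
[ 0.4544 -0.1471  0.012 ]
[189.8 267.8  41.6] [ 0.5104 -0.2814  0.024 ]
[318.8 209.2  32.4] [ 0.4524 -0.1474  0.024 ]
[ 69.8 185.2  35. ] [ 0.423  -0.3846  0.024 ]
[564.8 419.2  52.5] [0.715  0.1386 0.024 ]
[465.8 327.8  54.2] [0.5878 0.0087 0.024 ]
[630.8 182.2  43.8] [0.4336 0.1506 0.024 ]
```

Call:
{"method": "jog_arm", "body": {"delta_pos": [[0.004, -0.008, 0.2], [0, 0, 0.2], [0, 0, 0.2], [0, 0, 0.2], [0, 0, 0.16], [0, 0, 0.09], [0, 0, 0], [0, 0, 0]], "delta_rot": [[0, 0, 0], [0, 0, 0], [0, 0, 0], [0, 0, 0], [0, 0, 0], [0, 0, 0], [0, 0, 0], [0, 0, 0]], "hand": [1, 1, 1, 1, 1, 1, 1, 1]}}

```text
clock: 18.75
eef_pos: [0.4523, -0.1481, 0.0072]
tool_rot: [0.014, 1.0, 0.0, -0.0]
ft_force: [0.1, -0.4, 0.7]
width: 0.0848
grasp_force: 0.0
```

Call:
{"method": "jog_arm", "body": {"delta_pos": [[0, 0, 0], [0, 0, 0], [0, 0, 0], [0, 0, 0], [0, 0, 0], [0, 0, 0], [0, 0, 0], [0, 0, 0]], "delta_rot": [[0, 0, 0], [0, 0, 0], [0, 0, 0], [0, 0, 0], [0, 0, 0], [0, 0, 0], [0, 0, 0], [0, 0, 0]], "hand": [0.1, 0.1, 0.1, 0.1, 0.1, 0.1, 0.1, 0.1]}}

```text
clock: 19.55
eef_pos: [0.4534, -0.1485, 0.0095]
tool_rot: [0.014, 1.0, -0.0, 0.002]
ft_force: [-3.2, 1.5, 10.6]
width: 0.062
grasp_force: 62.5
```

Call:
{"method": "jog_arm", "body": {"delta_pos": [[0, 0, -0.1], [0, 0, -0.2], [0, 0, -0.25], [0, 0, -0.25], [0, 0, 0], [0, 0, 0]], "delta_rot": [[0, 0, 0], [0, 0, 0], [0, 0, 0], [0, 0, 0], [0, 0, 0], [0, 0, 0]], "hand": [0.1, 0.1, 0.1, 0.1, 0.1, 0.1]}}

```text
clock: 20.15
eef_pos: [0.4529, -0.1486, 0.169]
tool_rot: [0.014, 1.0, -0.001, 0.002]
ft_force: [-0.5, 0.6, -1.9]
width: 0.0613
grasp_force: 65.4
```

Call:
{"method": "jog_arm", "body": {"delta_pos": [[-0.015, 0.12, 0], [-0.015, 0.23, 0], [-0.015, 0.23, 0], [-0.015, 0.23, 0], [-0.015, 0.23, 0], [-0.015, 0.23, 0], [-0.015, 0.23, 0], [-0.015, 0.23, 0]], "delta_rot": [[0, 0, 0], [0, 0, 0], [0, 0, 0], [0, 0, 0], [0, 0, 0], [0, 0, 0], [0, 0, 0], [0, 0, 0]], "hand": [0.1, 0.1, 0.1, 0.1, 0.1, 0.1, 0.1, 0.1]}}

```text
clock: 20.95
eef_pos: [0.4842, 0.1981, 0.1651]
tool_rot: [0.014, 1.0, -0.001, -0.001]
ft_force: [0.7, 0.9, -0.6]
width: 0.0614
grasp_force: 65.4
```

Call:
{"method": "jog_arm", "body": {"delta_pos": [[-0.015, 0.23, 0], [0, 0.12, 0], [0, 0, 0], [0, 0, 0], [0, 0, 0]], "delta_rot": [[0, 0, 0], [0, 0, 0], [0, 0, 0], [0, 0, 0], [0, 0, 0]], "hand": [0.1, 0.1, 0.1, 0.1, 0.1]}}

```text
clock: 21.45
eef_pos: [0.4903, 0.2646, 0.1657]
tool_rot: [0.015, 1.0, -0.001, -0.001]
ft_force: [-0.6, -0.3, -1.3]
width: 0.0613
grasp_force: 65.5
```

```bash
python3 look.py w8.png tin_dish planchet_tin check_source; python3 - <<'E'
from h import *
print(manip.get_obs()['eef_pos'])
a=shot('side','d8.png')
b=cv2.imread('pics/w8.png')
cv2.imwrite('pics/c8.png',np.hstack([b,np.zeros((480,1,3),np.uint8)])if 0 else np.hstack([cv2.resize(b,(560,420)),cv2.resize(a[220:360,250:330,::-1],(240,420),interpolation=cv2.INTER_CUBIC)]))
E
```

```text
tin_dish [263. 163. 384. 255.] 0.79
tin_dish [247. 232. 398. 386.] 0.69
planchet_tin [243. 236. 398. 382.] 0.73
check_source [485. 233. 515. 262.] 0.64
[0.49077268 0.2654022  0.16686726]
```

View pics/c8.png

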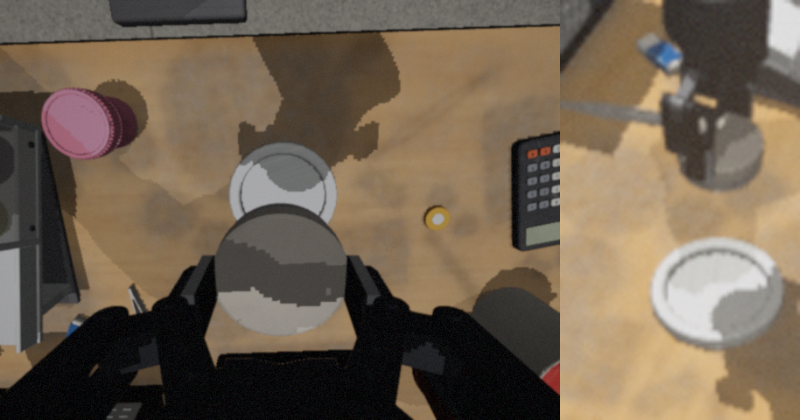

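Call:
{"method": "jog_arm", "body": {"delta_pos": [[-0.008, 0.01, 0.2], [0, 0, 0.2], [0, 0, 0.2], [0, 0, 0.08], [0, 0, 0.04], [0, 0, 0.025], [0, 0, 0], [0, 0, 0]], "delta_rot": [[0, 0, 0], [0, 0, 0], [0, 0, 0], [0, 0, 0], [0, 0, 0], [0, 0, 0], [0, 0, 0], [0, 0, 0]], "hand": [0.1, 0.1, 0.1, 0.1, 0.1, 0.1, 0.1, 0.1]}}

```text
clock: 22.5
eef_pos: [0.4932, 0.2692, 0.0192]
tool_rot: [0.014, 1.0, 0.0, 0.001]
ft_force: [0.2, 0.3, -0.8]
width: 0.0612
grasp_force: 65.5
```

Call:
{"method": "jog_arm", "body": {"delta_pos": [[0.003, -0.008, 0.015], [0, 0, 0], [0, 0, 0], [0, 0, 0], [0, 0, 0], [0, 0, 0], [0, 0, 0], [0, 0, 0]], "delta_rot": [[0, 0, 0], [0, 0, 0], [0, 0, 0], [0, 0, 0], [0, 0, 0], [0, 0, 0], [0, 0, 0], [0, 0, 0]], "hand": [0.1, 0.1, 0.1, 1, 1, 1, 1, 1]}}

```text
clock: 23.3
eef_pos: [0.4914, 0.2671, 0.0149]
tool_rot: [0.014, 1.0, -0.0, -0.0]
ft_force: [0.1, -0.6, 0.4]
width: 0.0857
grasp_force: 0.0
```

Call:
{"method": "jog_arm", "body": {"delta_pos": [[0, 0, -0.05], [0, 0, -0.2], [0, 0, -0.2], [0, 0, -0.2], [0, 0, -0.25], [0, 0, 0], [0, 0, 0], [0, 0, 0]], "delta_rot": [[0, 0, 0], [0, 0, 0], [0, 0, 0], [0, 0, 0], [0, 0, 0], [0, 0, 0], [0, 0, 0], [0, 0, 0]], "hand": [1, 1, 1, 1, 1, 1, 1, 1]}}

```text
clock: 24.1
eef_pos: [0.4908, 0.2667, 0.1941]
tool_rot: [0.014, 1.0, -0.0, -0.001]
ft_force: [-0.7, 0.2, -0.6]
width: 0.0852
grasp_force: 0.0
```

```bash
python3 look.py w9.png tin_dish planchet_tin check_source; python3 - <<'E'
from h import *; import pickle
W=pickle.load(open('W.pkl','rb')); print(manip.get_obs()['eef_pos'])
b=cv2.imread('pics/w9.png')
cv2.imwrite('pics/c9.png',np.hstack([cv2.resize(b[150:270,250:390],(420,360),interpolation=cv2.INTER_CUBIC),cv2.resize(b[120:280,400:560],(360,360),interpolation=cv2.INTER_CUBIC)]))
E
```

```text
tin_dish [265. 160. 378. 269.] 0.79
planchet_tin [286. 183. 358. 253.] 0.61
planchet_tin [  1. 128. 106. 380.] 0.58
check_source [470. 224. 496. 251.] 0.58
[0.49078306 0.26671918 0.19348409]
```

View pics/c9.png

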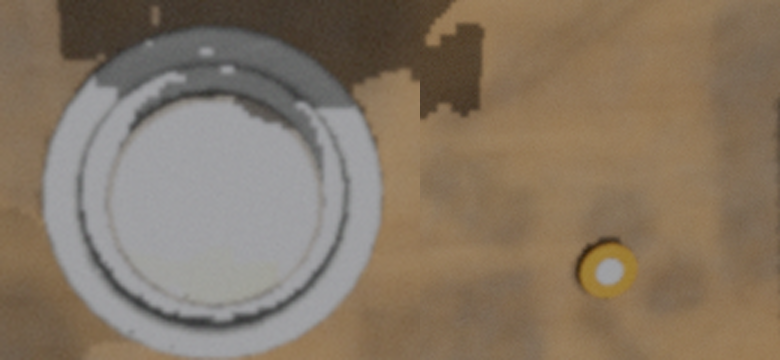

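```bash
python3 - <<'E'
from h import *; import pickle
W=pickle.load(open('W.pkl','rb'))
P=lambda l,u,v,z:print(l,unproj('',u,v,z,W).round(4))
P('tin',321.3,216,.03);P('dish',320.8,214.3,.014);P('src',483.4,240,.0064)
E
```

```text
tin [0.489  0.2668 0.03  ]
dish [0.4912 0.2663 0.014 ]
src [0.5233 0.4255 0.0064]
```

Call:
{"method": "jog_arm", "body": {"delta_pos": [[-0.035, 0.2, 0], [-0.035, 0.2, 0], [-0.035, 0.2, 0], [-0.036, 0.2, 0], [0, 0, 0.2], [0, 0, 0.2], [0, 0, 0.1], [0, 0, 0]], "delta_rot": [[0, 0, 0], [0, 0, 0], [0, 0, 0], [0, 0, 0], [0, 0, 0], [0, 0, 0], [0, 0, 0], [0, 0, 0]], "hand": [0.55, 0.55, 0.55, 0.55, 0.55, 0.55, 0.55, 0.55]}}

```text
clock: 25.1
eef_pos: [0.5216, 0.424, 0.0895]
tool_rot: [0.014, 1.0, -0.003, -0.004]
ft_force: [0.2, -1.1, 0.1]
width: 0.0469
grasp_force: 0.0
```

```bash
python3 look.py w10.png check_source; python3 - <<'E'
from h import *; import pickle
W=pickle.load(open('W.pkl','rb')); o=manip.get_obs();print(o['eef_pos'],o['width'])
im=cv2.imread('pics/w10.png'); hsv=cv2.cvtColor(im,cv2.COLOR_BGR2HSV)
c=proj('',(.5235,.426,.0064),W).astype(int); print(c)
x0,y0=c-45; roi=hsv[y0:y0+90,x0:x0+90]
m=((roi[...,1]<90)&(roi[...,2]>150)).astype(np.uint8)  # pale centre
n,l,s,ce=cv2.connectedComponentsWithStats(m)
for i in range(1,n):
    if s[i,4]>40: print(s[i],unproj('',ce[i][0]+x0,ce[i][1]+y0,.0064,W).round(4))
E
```

```text
check_source [308. 228. 348. 266.] 0.68
[0.52405257 0.42625974 0.09468468] 0.04691065886227832
[322 245]
[ 65  35  24   9 113] [0.5191 0.4469 0.0064]
[ 39  42  18  18 256] [0.527  0.4274 0.0064]
[75 70 15 12 92] [0.5465 0.4518 0.0064]
```

```bash
python3 - <<'E'
from h import *; import pickle
W=cam('wrist'); im=shot('wrist','w11.png'); hsv=cv2.cvtColor(im[:,:,::-1].copy(),cv2.COLOR_BGR2HSV); print(manip.get_obs()['eef_pos'])
c=proj('',(.5235,.426,.0064),W).astype(int); print(c)
x0,y0=c-45; roi=hsv[y0:y0+90,x0:x0+90]
m=((roi[...,1]<90)&(roi[...,2]>150)).astype(np.uint8)
n,l,s,ce=cv2.connectedComponentsWithStats(m)
for i in range(1,n):
    if s[i,4]>40: print(s[i],ce[i]+[x0,y0],unproj('',ce[i][0]+x0,ce[i][1]+y0,.0064,W).round(4))
E
```

```text
[0.52471845 0.42688051 0.09609942]
[320 242]
[62 32 18  9 93] [345.82795699 233.02150538] [0.5169 0.4435 0.0064]
[ 37  39  18  17 249] [320.73895582 244.03212851] [0.5243 0.4261 0.0064]
[73 68 17  9 96] [356.14583333 269.29166667] [0.5439 0.4506 0.0064]
```

Call:
{"method": "jog_arm", "body": {"delta_pos": [[0.002, -0.004, 0.2], [0, 0, 0.15], [0, 0, 0.08], [0, 0, 0.03], [0, 0, 0.008], [0, 0, 0], [0, 0, 0], [0, 0, 0]], "delta_rot": [[0, 0, 0], [0, 0, 0], [0, 0, 0], [0, 0, 0], [0, 0, 0], [0, 0, 0], [0, 0, 0], [0, 0, 0]], "hand": [0.55, 0.55, 0.55, 0.55, 0.55, 0.55, 0.55, 0.55]}}

```text
clock: 26.05
eef_pos: [0.5244, 0.4261, 0.0027]
tool_rot: [0.014, 1.0, 0.001, 0.001]
ft_force: [-0.1, -0.4, -0.6]
width: 0.0467
grasp_force: 0.0
```

Call:
{"method": "jog_arm", "body": {"delta_pos": [[0, 0, 0.008], [0, 0, 0], [0, 0, 0], [0, 0, 0], [0, 0, 0], [0, 0, 0], [0, 0, 0], [0, 0, 0]], "delta_rot": [[0, 0, 0], [0, 0, 0], [0, 0, 0], [0, 0, 0], [0, 0, 0], [0, 0, 0], [0, 0, 0], [0, 0, 0]], "hand": [0.55, 0.55, 0.1, 0.1, 0.1, 0.1, 0.1, 0.1]}}

```text
clock: 26.85
eef_pos: [0.5241, 0.4259, 0.0004]
tool_rot: [0.014, 1.0, 0.0, 0.0]
ft_force: [-0.6, -0.2, 4.9]
width: 0.0215
grasp_force: 59.7
```

Call:
{"method": "jog_arm", "body": {"delta_pos": [[0, 0, 0], [0, 0, 0], [0, 0, 0], [0, 0, 0]], "delta_rot": [[0, 0, 0], [0, 0, 0], [0, 0, 0], [0, 0, 0]], "hand": [0.1, 0.1, 0.1, 0.1]}}

```text
clock: 27.25
eef_pos: [0.5241, 0.4259, 0.0004]
tool_rot: [0.014, 1.0, 0.0, 0.0]
ft_force: [-0.7, -0.3, 5.6]
width: 0.0218
grasp_force: 59.7
```

Call:
{"method": "jog_arm", "body": {"delta_pos": [[0, 0, -0.05], [0, 0, -0.2], [0, 0, -0.25], [0, 0, -0.25], [0, 0, -0.25], [0, 0, 0], [0, 0, 0]], "delta_rot": [[0, 0, 0], [0, 0, 0], [0, 0, 0], [0, 0, 0], [0, 0, 0], [0, 0, 0], [0, 0, 0]], "hand": [0.1, 0.1, 0.1, 0.1, 0.1, 0.1, 0.1]}}

```text
clock: 27.95
eef_pos: [0.5242, 0.426, 0.2017]
tool_rot: [0.014, 1.0, 0.001, 0.001]
ft_force: [-0.0, -0.1, -0.3]
width: 0.0217
grasp_force: 58.8
```

Call:
{"method": "jog_arm", "body": {"delta_pos": [[0, -0.12, 0], [-0.005, -0.22, 0], [-0.005, -0.22, 0], [-0.005, -0.22, 0], [-0.005, -0.22, 0], [-0.005, -0.22, 0], [-0.005, -0.22, 0], [-0.005, -0.22, 0]], "delta_rot": [[0, 0, 0], [0, 0, 0], [0, 0, 0], [0, 0, 0], [0, 0, 0], [0, 0, 0], [0, 0, 0], [0, 0, 0]], "hand": [0.1, 0.1, 0.1, 0.1, 0.1, 0.1, 0.1, 0.1]}}

```text
clock: 28.75
eef_pos: [0.5199, 0.0911, 0.1977]
tool_rot: [0.014, 1.0, -0.0, -0.002]
ft_force: [0.9, 0.4, 0.2]
width: 0.0218
grasp_force: 58.9
```

Call:
{"method": "jog_arm", "body": {"delta_pos": [[-0.005, -0.22, 0], [-0.005, -0.22, 0], [-0.005, -0.22, 0], [-0.005, -0.22, 0], [-0.005, -0.22, 0], [0, -0.22, 0], [0, -0.22, 0], [0, -0.22, 0]], "delta_rot": [[0, 0, 0], [0, 0, 0], [0, 0, 0], [0, 0, 0], [0, 0, 0], [0, 0, 0], [0, 0, 0], [0, 0, 0]], "hand": [0.1, 0.1, 0.1, 0.1, 0.1, 0.1, 0.1, 0.1]}}

```text
clock: 29.55
eef_pos: [0.515, -0.2599, 0.1975]
tool_rot: [0.014, 1.0, 0.001, -0.002]
ft_force: [0.4, 0.2, 0.0]
width: 0.0217
grasp_force: 58.9
```

Call:
{"method": "jog_arm", "body": {"delta_pos": [[0, -0.14, 0], [0, 0, 0], [0, 0, 0], [0, 0, 0], [0, 0, 0], [0, 0, 0], [0, 0, 0], [0, 0, 0]], "delta_rot": [[0, 0, 0], [0, 0, 0], [0, 0, 0], [0, 0, 0], [0, 0, 0], [0, 0, 0], [0, 0, 0], [0, 0, 0]], "hand": [0.1, 0.1, 0.1, 0.1, 0.1, 0.1, 0.1, 0.1]}}

```text
clock: 30.35
eef_pos: [0.516, -0.2862, 0.1999]
tool_rot: [0.014, 1.0, -0.0, 0.0]
ft_force: [0.1, -0.1, -1.1]
width: 0.0217
grasp_force: 58.9
```

```bash
python3 look.py w12.png source_stand check_source; python3 -c "
from h import *
print(manip.get_obs()['eef_pos'],manip.get_obs()['width'])"
```

```text
source_stand [272. 166. 366. 255.] 0.77
source_stand [168.  74. 240. 150.] 0.6
check_source [295. 280. 348. 335.] 0.64
[ 0.51589545 -0.28653044  0.19984898] 0.022111119652110878
```

View pics/w12.png

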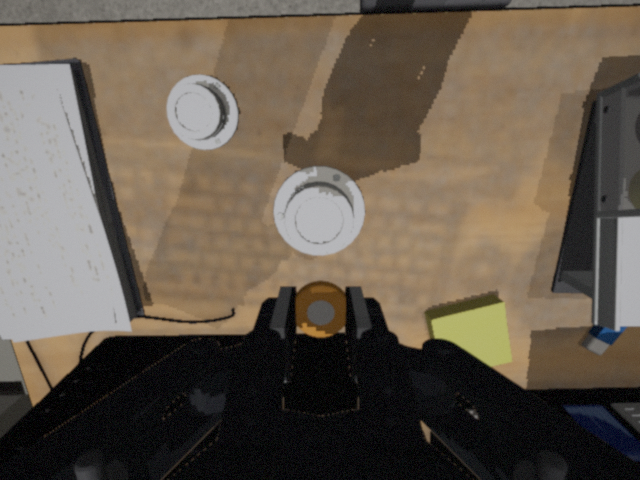

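The disc is held at px (320,308), with the meant stand's pocket at (319,217).

```bash
python3 - <<'E'
from h import *; import pickle
W=pickle.load(open('W.pkl','rb'))
P=lambda l,u,v,z:print(l,unproj('',u,v,z,W).round(4))
P('pocket',319,217,.0395);P('foot',319,210.5,.007)
d=np.array(unproj('',320,308,.2,W));print('disc @.2',d,'@.206',unproj('',320,308,.206,W))
im=cv2.imread('pics/w12.png');g=cv2.medianBlur(cv2.cvtColor(im[150:270,255:385],cv2.COLOR_BGR2GRAY),3)
h=cv2.HoughCircles(g,cv2.HOUGH_GRADIENT,1,10,param1=60,param2=14,minRadius=18,maxRadius=50)
if h is not None:
    for q in h[0][:5]: print(q+[255,150,0],unproj('',q[0]+255,q[1]+150,.0395,W).round(4))
E
```

```text
pocket [ 0.5149 -0.288   0.0395]
foot [ 0.5164 -0.2881  0.007 ]
disc @.2 [ 0.5176692  -0.28704597  0.2       ] @.206 [ 0.51440473 -0.28695213  0.206     ]
[318.5 209.5  46. ] [ 0.5081 -0.2882  0.0395]
[317.5        223.5         37.20000076] [ 0.5208 -0.2895  0.0395]
[328.5        208.5         37.20000076] [ 0.5074 -0.2794  0.0395]
[307.5        205.5         40.20000076] [ 0.5042 -0.2978  0.0395]
[307.5 225.5  46. ] [ 0.5224 -0.2985  0.0395]
```

Call:
{"method": "jog_arm", "body": {"delta_pos": [[0, -0.008, 0.2], [0, 0, 0.2], [0, 0, 0.2], [0, 0, 0.12], [0, 0, 0.06], [0, 0, 0], [0, 0, 0], [0, 0, 0]], "delta_rot": [[0, 0, 0], [0, 0, 0], [0, 0, 0], [0, 0, 0], [0, 0, 0], [0, 0, 0], [0, 0, 0], [0, 0, 0]], "hand": [0.1, 0.1, 0.1, 0.1, 0.1, 0.1, 0.1, 0.1]}}

```text
clock: 31.3
eef_pos: [0.5172, -0.2889, 0.0458]
tool_rot: [0.014, 1.0, -0.001, 0.002]
ft_force: [-0.2, -0.3, -1.0]
width: 0.0214
grasp_force: 58.9
```

Call:
{"method": "jog_arm", "body": {"delta_pos": [[0, 0, 0], [0, 0, 0], [0, 0, 0]], "delta_rot": [[0, 0, 0], [0, 0, 0], [0, 0, 0]], "hand": [0.1, 0.1, 0.1]}}

```text
clock: 31.6
eef_pos: [0.5161, -0.2884, 0.0444]
tool_rot: [0.014, 1.0, -0.0, 0.001]
ft_force: [-0.5, -1.1, -1.1]
width: 0.0215
grasp_force: 58.9
```

Call:
{"method": "jog_arm", "body": {"delta_pos": [[0, 0, 0.019], [0, 0, 0], [0, 0, 0], [0, 0, 0], [0, 0, 0], [0, 0, 0], [0, 0, 0], [0, 0, 0]], "delta_rot": [[0, 0, 0], [0, 0, 0], [0, 0, 0], [0, 0, 0], [0, 0, 0], [0, 0, 0], [0, 0, 0], [0, 0, 0]], "hand": [0.1, 0.1, 0.1, 0.1, 0.8, 0.8, 0.8, 0.8]}}

```text
clock: 32.4
eef_pos: [0.5159, -0.2882, 0.04]
tool_rot: [0.014, 1.0, -0.0, 0.0]
ft_force: [-0.4, 0.1, -0.9]
width: 0.0685
grasp_force: 0.0
```

Call:
{"method": "jog_arm", "body": {"delta_pos": [[0, 0, -0.05], [0, 0, -0.2], [0, 0, -0.2], [0, 0, -0.2], [0, 0, -0.2], [0, 0, 0], [0, 0, 0], [0, 0, 0]], "delta_rot": [[0, 0, 0], [0, 0, 0], [0, 0, 0], [0, 0, 0], [0, 0, 0], [0, 0, 0], [0, 0, 0], [0, 0, 0]], "hand": [1, 1, 1, 1, 1, 1, 1, 1]}}

```text
clock: 33.2
eef_pos: [0.5151, -0.2878, 0.209]
tool_rot: [0.014, 1.0, 0.0, -0.001]
ft_force: [0.6, 0.2, -0.1]
width: 0.0852
grasp_force: 0.0
```

Call:
{"method": "jog_arm", "body": {"delta_pos": [[0, 0, 0], [0, 0, 0], [0, 0, 0], [0, 0, 0]], "delta_rot": [[0, 0, 0], [0, 0, 0], [0, 0, 0], [0, 0, 0]], "hand": [1, 1, 1, 1]}}

```text
clock: 33.6
eef_pos: [0.5156, -0.2881, 0.2094]
tool_rot: [0.014, 1.0, 0.0, -0.0]
ft_force: [0.3, -0.6, 0.0]
width: 0.0854
grasp_force: 0.0
```

```bash
python3 - <<'E'
from h import *
W=cam('wrist'); im=shot('wrist','w13.png'); bgr=im[:,:,::-1].copy(); hsv=cv2.cvtColor(bgr,cv2.COLOR_BGR2HSV)
o=manip.get_obs();print(o['eef_pos'],o['width'])
c=proj('',(.5155,-.288,.0395),W).astype(int); print('pocket px',c)
x0,y0=c-50; roi=hsv[y0:y0+100,x0:x0+100]
m=((roi[...,0]>8)&(roi[...,0]<32)&(roi[...,1]>110)).astype(np.uint8)
n,l,s,ce=cv2.connectedComponentsWithStats(m)
for i in range(1,n):
    if s[i,4]>40:
        e=cv2.fitEllipse(max(cv2.findContours((l==i).astype(np.uint8),0,2)[0],key=len)); print(s[i],e)
        q=np.array(e[0])+[x0,y0]; print(q,unproj('',*q,.0434,W).round(4))
for n in('check_source','source_stand'): print(n,[(np.round(r['rect']),round(r['confidence'],2)) for r in manip.recognise('wrist',n)[:2]])
E
```

```text
[ 0.51572217 -0.2881221   0.20962396] 0.08573245381974133
pocket px [320 215]
[ 38  39  26  26 383] ((50.226924896240234, 51.42250442504883), (25.59394645690918, 26.140138626098633), 20.7217960357666)
[320.2269249  216.42250443] [ 0.5153 -0.2886  0.0434]
check_source [(array([308., 201., 338., 231.]), 0.8)]
source_stand [(array([172.,  78., 244., 148.]), 0.83), (array([276., 167., 364., 252.]), 0.68)]
```

```bash
python3 -c "
from h import *
print(manip.job_done())"
```

```text
the job is handed in; nothing more can be done
None
```

The job is handed in at about 34 s on the robot's clock; the pots, tin and check source measured in place, and the calculator and tweezers were left alone, but no verdict came back.

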